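# Chock a row of laminator rollers on their board

### The job

Two silicone rollers lie loosely on the roller board: lay the third roller on it beside them, between them and the cleat with the slanted jaw, parallel to them and set down without dropping it, and roll all three up against each other and the stop rail. Then set the yellow tapered chock flat on the board between the third roller and the jaw, narrow end towards the back rail, and push it in along the jaw until it jams firmly, so that the row has no play and stays tight when you let go. A hand push of about 15 N is right, much more would dent the soft covers; leave the mug and the two jars alone.

Things in the scene. Friction and masses are not known exactly. Their poses are not given: they have to be found in the camera images.
- roller_board: fixed plywood board, 219 x 274 mm, on rubber feet, its top 22 mm above the bench (z = 0). Origin: on the bench under the board; x points away from the robot (finished rollers lie along it), y left, z up. Board spans x -105 to +114, y -137 to +137 mm. Back rail at its far side: inner face at x = +98 mm, 36 mm high above the board's top. The near side is open.
- stop_face (a point): point at the foot of the stop rail's inner face, at board x = 0, y = +120 mm, on the board's top. The stop rail runs along the board's left side (along x) and is 36 mm high above the board; the row is closed up to it.
- cleat: fixed cleat on the right of the board: an aluminium angle carrying a tapered wooden jaw, 170 mm long, 30 mm high. Axes parallel to the board's; origin on the board's top at y = -78.3 mm of the board. The jaw's upright left face runs along y = x / 6 + s here, x -85 to +85 mm: the pocket narrows to the back. Jack screws set s anew each time, within 4 mm either way; no reading tells s: feel it.
- chock: loose yellow tapered block, 0.16 kg. Origin: on its underside, mid-length; x points to its narrow end. 120 mm long (x -60 to +60), 40 mm high. Cleat side upright, along y = -32 mm + x / 6. Roller side (black rubber) parallel to x, leaning 10 degrees: y = +32 mm at 22 mm height, 35.9 at the base, 28.8 at the top; it touches a roller just below its middle, 22.3 mm from the axis level with it.
- chock_tail (a point): middle of the chock's yellow tail, for gripping or pushing, at x = -103 mm, y = 0, z = 21 mm of the chock. The tail is 24 mm wide (y), spans heights 8 to 34 mm and sticks out of the wide end to x = -120 mm. The chock starts standing on its base on the 3 mm thick blue mat. When it is in place the tail points to the board's open near side.
- roller_a: red-brown silicone roller, 0.25 kg, on the board nearest the stop rail. Cover 44 mm in diameter, 150 mm long; 14 mm steel journals, 190 mm over all. Origin: on the axis at mid-length, 22 mm above what it lies on; x is its axis, y and z turn as it rolls. Pushed from the side it rolls or slides with a few newtons. Finished: axis at y = +98 mm of the board.
- roller_b: same roller, lying on the board second from the stop rail with small gaps. Finished: axis at y = +54 mm of the board.
- roller_c: same roller, lying loose on the brown mat to the left of the board; it is to be laid third in the row. Finished: axis at y = +10 mm of the board.
- the_mug: mug, 89 x 125 x 99 mm, bystander; origin in the middle of its underside
- flux_jar: green-lidded jar, 57 mm in diameter, 68 mm high, bystander; origin in the middle of its underside
- small_jar: small blue and green jar, 43 mm in diameter, 51 mm high, bystander; origin in the middle of its underside
There are look-alikes about, which are no part of the job. Leave any blue look-alike of the roller_c alone.

How it is judged (in metres and radians):
On the way, in this order (a step that is already met when the one before it is completed fails the run):
1. the third roller lies on the board between the second roller and the cleat, let go (z of roller_c in the frame of roller_board below 0.047 m and y of roller_c in the frame of roller_board between -0.06 and 0.03 m and angle between the x axis of roller_c and the x axis of roller_board, either way round below 0.15 rad and contact force between roller_c and the fingers below 0.05 N), for 0.1 s.
2. the chock stands on the board and presses on the third roller and on the cleat (z of chock in the frame of roller_board below 0.026 m and contact force between chock and roller_c above 1.5 N and contact force between chock and cleat above 1.5 N), for 0.2 s.
At the end, for the whole second after the job is handed in: Three rollers on the board, parallel to it within 1.7 degrees, each within 2 mm of its place in the row closed up to the stop rail; chock flat on the board (3 mm, 2.3 degrees), parallel, still jammed when let go (over 1.5 N on the third roller and on the cleat); all at rest (y of roller_a in the frame of roller_board above 0.096 m and y of roller_b in the frame of roller_board above 0.052 m and y of roller_c in the frame of roller_board above 0.008 m and z of each of roller_a, roller_b, roller_c in the frame of roller_board below 0.047 m and angle between the x axis of each of roller_a, roller_b, roller_c, chock and the x axis of roller_board, either way round below 0.03 rad and z of chock in the frame of roller_board below 0.025 m and angle between chock's own z axis and vertical below 0.04 rad and contact force between chock and roller_c above 1.5 N and contact force between chock and cleat above 1.5 N and linear speed of each of roller_c, chock below 0.01 m/s); the robot touches nothing.
It fails at once if the chock was rammed: more than 28 N on the third roller (contact force between chock and roller_c above 28 N).
It fails at once if the third roller was dropped (falling free at more than 0.45 m/s, from about 10 mm) (linear speed of roller_c above 0.45 m/s and contact force between roller_c and the fingers below 0.05 N).
It fails at once if the mug was moved more than 20 mm (distance of the_mug from where it was at the start of the episode above 0.02 m).
It fails at once if the green-lidded jar was moved more than 20 mm (distance of flux_jar from where it was at the start of the episode above 0.02 m).
It fails at once if the small jar was moved more than 20 mm (distance of small_jar from where it was at the start of the episode above 0.02 m).
It also fails if it takes over 67 s, if anything falls off the work surface, if the arm or the gripper's body presses on something with over 40 N, if the wrist force passes 120 N, or if a joint passes its speed limit or range.

### The arm

A 7-joint arm with a two-finger parallel gripper is mounted at the origin on a cart in front of the work surface, level with it; the furniture and walls round the work are solid. World frame = base frame: x ahead of the robot, y to its left, z up, the work surface at z = 0. Lengths are in mm, angles in rad, forces in N, time in s.
With the tool pointing down it reaches from about 400 to 875 mm from the base axis. Payload 4.4 kg.
Tool frame: the origin (TCP) lies at the very end of the fingers, on their centre line; the grasp point (between the pads) lies 19 mm behind it; z points along the fingers, y is the line along which they close (so a half turn about z gives the same grasp; the last joint's range is limited). The gripper opens to 85 mm and grips with 20 to 120 N. Pads are 22 mm wide; open, the fingers measure 114 mm over their backs; the gripper's body (76 mm by 85 mm) begins 54 mm behind the grasp point. The pads swing forward as they close: fully open they stand 13 mm farther back than shut.
Start: joints at [-1.22, 0.628, 0.038, 1.517, -0.027, 0.996, -0.02], TCP at [263.122, 594.377, 231.313] pointing down, gripper open.
Joint ranges: [-3.06, 3.06], [-0.37, 2.12], [-1.25, 1.32], [0.18, 2.47], [-1.1, 4.24], [0.23, 1.98], [-2.94, 2.94]. Speed limits (rad/s): [2.57, 2.57, 3.14, 3.14, 3.14, 3.14, 3.14].

### API

Orientations are given as [roll, pitch, yaw] about the fixed x, y, z axes, in that order (R = Rz(yaw) Ry(pitch) Rx(roll)).
In Python, from cell import read_state, get_image, camera_info, finish_job gives the robot as it stands.
- The arm moves only by the tool play_rows, never from a script. Its argument "deltas" is one flat list of numbers, 7 for each row, row after row: the shift along the tool's x, y, z in mm, then the turn, a rotation vector about the tool's x, y, z in rad, then the opening, from 0 (shut) to 1 (fully open). In form: [dx, dy, dz, ax, ay, az, grip, dx, dy, dz, ax, ay, az, grip, ...]. A call has 1 to 10 rows; each row is the pose to reach, as a shift and turn from the pose commanded when the call began, along the tool's axes at that moment; what a row does not reach only later rows make up. A row lasts 1/8 s, in which the tool goes at most 62.5 mm and 10.7 degrees, less where a joint would pass 70% of its speed; a pose out of reach is approached as far as the arm can. A call with a gripper value outside its range is refused whole. The fingers move at their own pace and stop on an object; the grip force is fixed at half the most. Time passes only in rows, so rows that repeat a pose let the fingers close. It gives the time, the measured TCP pose, the force, the opening and the grip force at its end, in the units of the state.
- read_state(): the state, without advancing time (a new reading comes with each control period).
- get_image(name): name is "scene" or "top"; returns the picture (420x560x3 uint8, red, green, blue); there is no depth.
- camera_info(name): a dict with "fx", "fy", "cx", "cy" (pixels), "T" (4x4, takes a point from camera to world coordinates). Camera axes: x right, y down, z forward; pixel columns grow to the right and rows downward; lengths in mm; the calibration is good to about 2 mm. A picture is of the moment at which its call begins. camera_info takes no time and is no camera call.
- finish_job(): hands the job in; it is judged then, once.
The state is a dict: "clock": time; "qpos": joint angles; "qd": joint speeds; "tau": joint torques, N m; "eef_pos": TCP position; "tool_rot": TCP orientation; "force": force on the tool from outside, world axes, zero at the start; "torque": the same for the moment, N m; "width": finger opening in mm; "gripper_force": force on a finger pad.
Only numpy, scipy, OpenCV 4.12 (cv2) and the standard library are available. Lean on these libraries where they do the work, as an engineer would, in place of code of your own. Each camera call takes 0.05 s, during which the arm holds its last target. There are 200 camera calls.

## Working session

There is one attempt and no reset: what is moved stays moved. The work goes in short steps, Python scripts to look and compute and a tool call to move; the robot and the scene stay as the last step left them, time stands still between calls to the robot, and variables do not carry over. Pictures are saved under pics/ and viewed, at most 13 in all, crops included, and the job is handed in when it is done.

Besides the shell and the picture viewer there is one more tool, called after "Call:" as a command line: name --argument value ..., lists and objects as JSON in quotes. play_rows: Moves the arm, as the interface text tells. Its arguments: {"type":"object","properties":{"deltas":{"type":"array"}},"required":["deltas"]}

```bash
mkdir -p pics; ls; python3 - <<'E'
from cell import *
import cv2,numpy as np
s=read_state();print(s)
for n in("scene","top"):
    im=get_image(n);c=camera_info(n);print(n,c['fx'],c['fy'],c['cx'],c['cy'],np.round(c['T'],3).tolist())
    cv2.imwrite(f'pics/{n}0.png',im[:,:,::-1])
a=cv2.imread('pics/scene0.png');b=cv2.imread('pics/top0.png')
cv2.imwrite('pics/top0b.png',cv2.resize(b,(800,600)))
E
```

```text
pics
{'clock': 0.0, 'qpos': array([-1.21980823,  0.62938957,  0.03840325,  1.51835   , -0.02701078,
        0.9963382 , -0.01998752]), 'qd': array([ 5.75907425e-04,  1.08498379e-03, -2.76247917e-03,  1.73090537e-03,
        8.98464799e-04, -3.19176913e-05,  5.76652127e-04]), 'tau': array([-6.42946106e-04, -5.63416672e+01,  1.22619331e+00, -1.93453538e+01,
        1.09924268e-02,  1.04426805e-02, -2.11719384e-05]), 'eef_pos': array([262.82979658, 593.79803361, 230.36601027]), 'tool_rot': array([-3.13962411e+00, -3.61377362e-06,  2.72484288e+00]), 'force': array([-0.50202273,  0.72855482,  0.40663809]), 'torque': array([-0.0067089 , -0.03499004, -0.0020797 ]), 'gripper_force': 0.0, 'width': 85.38575018874181}
scene 419.38148128511784 419.38148128511784 284.4027754659097 212.89328245902493 [[0.849, -0.376, 0.37, 0.158], [-0.528, -0.615, 0.586, -582.359], [0.007, -0.693, -0.721, 1048.604], [0.0, 0.0, 0.0, 1.0]]
top 445.7323926976321 445.7323926976321 283.9278192781696 214.4099353766356 [[-0.032, -0.979, 0.2, 186.353], [-0.999, 0.03, -0.012, 225.432], [0.006, -0.2, -0.98, 1731.745], [0.0, 0.0, 0.0, 1.0]]
```

View pics/top0b.png

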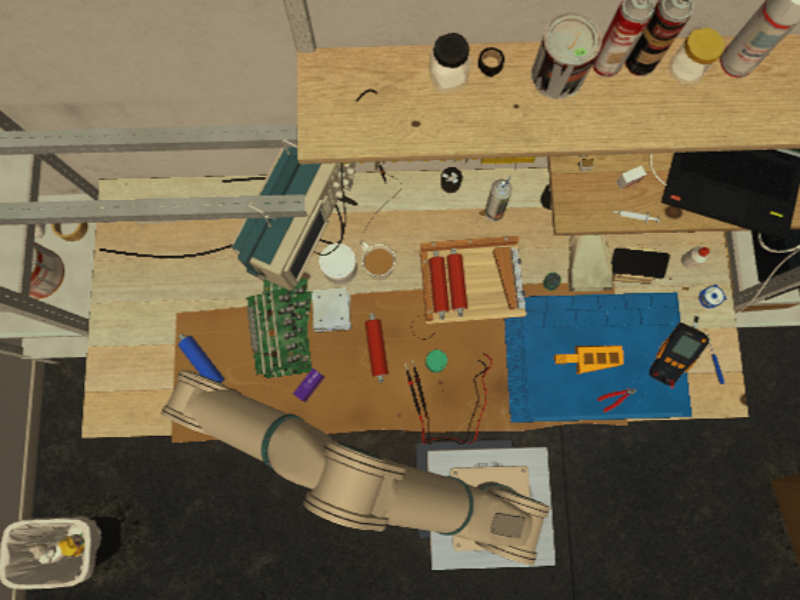

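View pics/scene0.png

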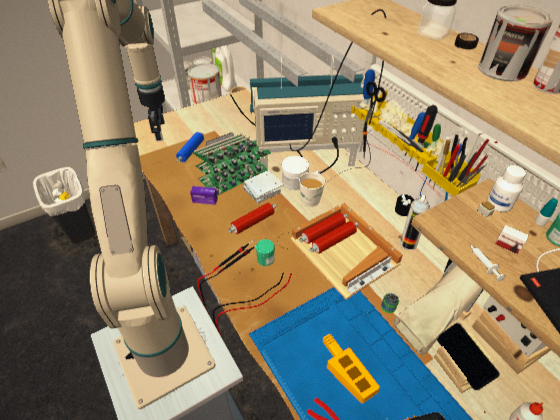

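The red-brown roller near (376,347) in the enlarged top view is the one to lay third. Possible mix-ups are the blue roller (200,358), the two red rollers already on the board (438,283) and (457,281), and the purple block (308,385). The description (red-brown, brown mat, left of the board) picks (376,347). The yellow chock is at (600,358) with its tail to the left. I'll check the choice in one close crop.

```bash
cat > h.py <<'E'
import cv2,numpy as np
from cell import *
def ray(n,uv,z):
    c=camera_info(n);T=np.array(c['T']);uv=np.atleast_2d(np.float64(uv))
    d=np.c_[(uv[:,0]-c['cx'])/c['fx'],(uv[:,1]-c['cy'])/c['fy'],np.ones(len(uv))]@T[:3,:3].T
    return T[:3,3]+d*((z-T[2,3])/d[:,2])[:,None]
def pix(n,P):
    c=camera_info(n);T=np.array(c['T']);p=(np.atleast_2d(P)-T[:3,3])@T[:3,:3]
    return np.c_[p[:,0]/p[:,2]*c['fx']+c['cx'],p[:,1]/p[:,2]*c['fy']+c['cy']]
def blobs(im,kind,amin=60):
    h=cv2.cvtColor(im,cv2.COLOR_RGB2HSV);H,S,V=[h[:,:,i].astype(int) for i in range(3)]
    m={'red':((H<8)|(H>174))&(S>170)&(V>70),'yel':(H>14)&(H<30)&(S>190)&(V>130)}[kind]
    n,l,st,ce=cv2.connectedComponentsWithStats(m.astype(np.uint8))
    return [(st[i,4],ce[i],np.argwhere(l==i)[:,::-1]) for i in range(1,n) if st[i,4]>=amin]
def rect(n,uv,z):
    P=ray(n,uv,z)[:,:2]; r=cv2.minAreaRect(P.astype(np.float32))
    c=P.mean(0);w,v=np.linalg.eigh(np.cov((P-c).T));a=v[:,1]
    return np.round(r[0],1),np.round(r[1],1),round(r[2],1),'mean',np.round(c,1),'axis',round(np.degrees(np.arctan2(a[1],a[0]))%180,1)
E
python3 - <<'E'
from h import *
for n in('top','scene'):
    im=cv2.imread(f'pics/{n}0.png')[:,:,::-1].copy()
    for k in('red','yel'):
        for a,c,uv in blobs(im,k):
            z={'red':25 if ((c[0]<275) if n=='top' else c[1]>0) else 44,'yel':43}[k]
            print(n,k,a,c.round(1),*[('z',zz,*rect(n,uv,zz)) for zz in((25,44) if k=='red' else (43,))],sep='\n   ')
t=cv2.imread('pics/top0.png')[160:275,240:450]; s=cv2.imread('pics/scene0.png')[170:300,220:410]
t=cv2.resize(t,(800,int(115*800/210)//1),interpolation=cv2.INTER_CUBIC)
s=cv2.resize(s,(800,547),interpolation=cv2.INTER_CUBIC)
cv2.imwrite('pics/tc.png',t);cv2.imwrite('pics/sc.png',s)
E
```

```text
top
   red
   205
   [436.8  17.6]
   ('z', 25, array([1362.4, -483.5]), array([ 95.8, 148.4]), 62.1, 'mean', array([1378.9, -481.2]), 'axis', np.float64(95.6))
   ('z', 44, array([1349.3, -475.6]), array([ 94.8, 146.8]), 62.1, 'mean', array([1365.7, -473.3]), 'axis', np.float64(95.6))
top
   red
   373
   [319.5 196.5]
   ('z', 25, array([602.8,  62.2]), array([152.7,  39.4]), 3.0, 'mean', array([603. ,  62.1]), 'axis', np.float64(3.1))
   ('z', 44, array([598.2,  64.1]), array([151.,  39.]), 3.0, 'mean', array([598.3,  63.9]), 'axis', np.float64(3.1))
top
   red
   376
   [306.9 198.5]
   ('z', 25, array([596. , 112.2]), array([153.8,  39.1]), 3.0, 'mean', array([596.4, 112.2]), 'axis', np.float64(2.9))
   ('z', 44, array([591.4, 113.5]), array([152.1,  38.6]), 3.0, 'mean', array([591.8, 113.5]), 'axis', np.float64(2.9))
top
   red
   399
   [262.9 242.9]
   ('z', 25, array([426.7, 289.3]), array([149.7,  39.6]), 6.6, 'mean', array([425.7, 289.1]), 'axis', np.float64(6.7))
   ('z', 44, array([424. , 288.6]), array([148. ,  39.2]), 6.6, 'mean', array([423. , 288.4]), 'axis', np.floa
[... 3125 characters left out ...]
 array([11.2, 49.2]), 29.8, 'mean', array([ 243.7, -339.4]), 'axis', np.float64(121.4))
   ('z', 44, array([ 240.4, -346.7]), array([11. , 48.3]), 29.8, 'mean', array([ 239.2, -343.9]), 'axis', np.float64(121.4))
scene
   yel
   1409
   [422.9 158.8]
   ('z', 43, array([1159.3,  298.4]), array([611.6, 177.1]), 86.3, 'mean', array([1117.9,  211.9]), 'axis', np.float64(85.7))
scene
   yel
   134
   [359.5 112.4]
   ('z', 43, array([1104.4,  577.8]), array([94.3, 72.1]), 41.7, 'mean', array([1111.9,  577.5]), 'axis', np.float64(82.5))
scene
   yel
   1669
   [350.1 370.8]
   ('z', 43, array([ 369.8, -289.3]), array([ 77.8, 181.8]), 6.3, 'mean', array([ 370.8, -303.2]), 'axis', np.float64(91.4))
```

View pics/tc.png

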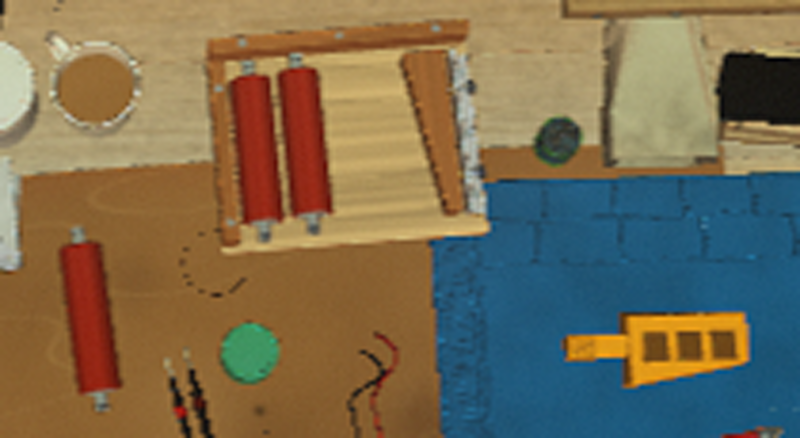

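View pics/sc.png

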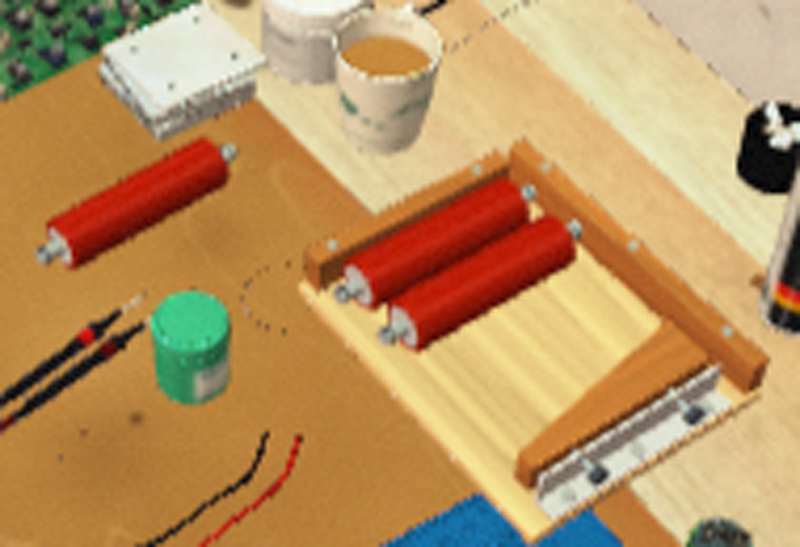

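The crop confirms the choice: a red-brown roller with steel journals at crop (90,318). The board's near corners are at crop (223,247) and (488,225), and the back rail's top edge runs from (208,57) to (468,37). The chock's straight side runs from (628,315) to (748,313), with its tail at left (565,348).

```bash
cat >> h.py <<'E'
def go(x,y,z,yaw,pose=None):
    """tool-frame shift to a tool-down pose, from measured pose (mm, deg)"""
    s=read_state();from_=s['eef_pos'];from scipy.spatial.transform import Rotation as R
    A=R.from_euler('xyz',s['tool_rot']);B=R.from_euler('xyz',[np.pi,0,np.radians(yaw)])
    d=A.inv().apply(np.array([x,y,z])-from_);r=(A.inv()*B).as_rotvec()
    print('to',(x,y,z,yaw),'shift',d.round(1),'turn',r.round(3))
E
python3 - <<'E'
from h import *
tc=lambda p:np.array(p)/ (800/210)+[240,160]-.37
sc=lambda p:np.array(p)/(800/190)+[220,170]-.37
for z,n,f,p in [(22,'top',tc,[(223,247),(488,225)]),(58,'top',tc,[(208,40),(467,20)]),(58,'top',tc,[(210,57),(468,37)]),(58,'top',tc,[(225,62),(240,243)]),(52,'top',tc,[(405,52),(447,212)]),(22,'scene',sc,[(302,285),(530,532)]),(58,'scene',sc,[(512,170),(752,388)]),(58,'scene',sc,[(322,262),(512,170)]),(43,'top',tc,[(628,315),(748,313)])]:
    P=ray(n,f(p),z)[:,:2];d=P[1]-P[0];print(z,n,P.round(1).tolist(),'len',np.hypot(*d).round(1),'dir',np.degrees(np.arctan2(d[1],d[0])).round(1))
# jar, chock ends
im=cv2.imread('pics/top0.png')[:,:,::-1].copy();uv=max((b for b in blobs(im,'yel') if b[1][1]>200 and b[1][0]>300),key=lambda b:b[0])[2]
P=ray('top',uv,40)[:,:2]
for y in range(-370,-190,15):
    q=P[abs(P[:,1]-y)<7.5]
    if len(q):print(y,q[:,0].min().round(),q[:,0].max().round(),len(q))
print(P[:,1].min(),P[:,1].max()); print('jar',ray('top',tc([(250,352)]),68).round())
go(426,289,110,186.7)
E
```

```text
22 top [[493.9, 150.4], [508.3, -122.6]] len 273.3 dir -87.0
58 top [[703.7, 159.0], [717.0, -108.6]] len 268.0 dir -87.2
58 top [[685.5, 157.6], [698.8, -108.4]] len 266.4 dir -87.1
58 top [[679.7, 142.5], [490.9, 134.8]] len 189.0 dir -177.7
52 top [[686.5, -43.6], [517.3, -75.9]] len 172.3 dir -169.2
22 scene [[488.5, 147.1], [502.2, -119.2]] len 266.6 dir -87.1
58 scene [[675.4, 135.4], [689.6, -123.3]] len 259.1 dir -86.9
58 scene [[496.2, 132.7], [675.4, 135.4]] len 179.3 dir 0.9
43 top [[408.1, -252.5], [406.3, -373.3]] len 120.9 dir -90.8
-370 360.0 406.0 22
-355 356.0 407.0 37
-340 353.0 407.0 37
-325 350.0 408.0 50
-310 347.0 404.0 34
-295 343.0 405.0 62
-280 344.0 405.0 40
-265 340.0 406.0 59
-250 337.0 406.0 51
-235 368.0 387.0 24
-220 368.0 388.0 24
-205 369.0 388.0 24
-369.37068726893267 -190.39789280299092
jar [[380. 130.  68.]]
to (426, 289, 110, 186.7) shift [-272.6 -212.5  120.8] turn [-0.002 -0.    -0.534]
```

Call:
play_rows --deltas '[-50,-40,20,0,0,-0.1,1,-100,-80,40,0,0,-0.2,1,-150,-120,60,0,0,-0.3,1,-200,-160,90,0,0,-0.4,1,-250,-195,110,0,0,-0.5,1,-272.6,-212.5,120.8,0,0,-0.534,1,-272.6,-212.5,120.8,0,0,-0.534,1,-272.6,-212.5,120.8,0,0,-0.534,1]'

```text
clock: 1.1
eef_pos: [426.2, 290.4, 110.5]
tool_rot: [3.141, -0.0, -3.025]
force: [-0.1, 0.5, -0.4]
width: 85.5
gripper_force: 0.0
```

```bash
python3 - <<'E'
from h import *
s=read_state();print(s['eef_pos'],s['tool_rot'],s['force'],s['width'])
go(426,289,5,186.7)
t=get_image('top');cv2.imwrite('pics/t1.png',t[:,:,::-1])
s=get_image('scene');cv2.imwrite('pics/s1.png',cv2.resize(s[100:300,180:430],(800,640)[:2])[:600,:,::-1])
E
```

```text
[426.16234619 290.36433137 110.46468761] [ 3.14074861e+00 -3.00688400e-04 -3.02464357e+00] [-0.07189653  0.46111615 -0.3731917 ] 85.4918889058372
to (426, 289, 5, 186.7) shift [  0.3  -1.4 105.5] turn [ 0.001 -0.     0.   ]
```

View pics/s1.png

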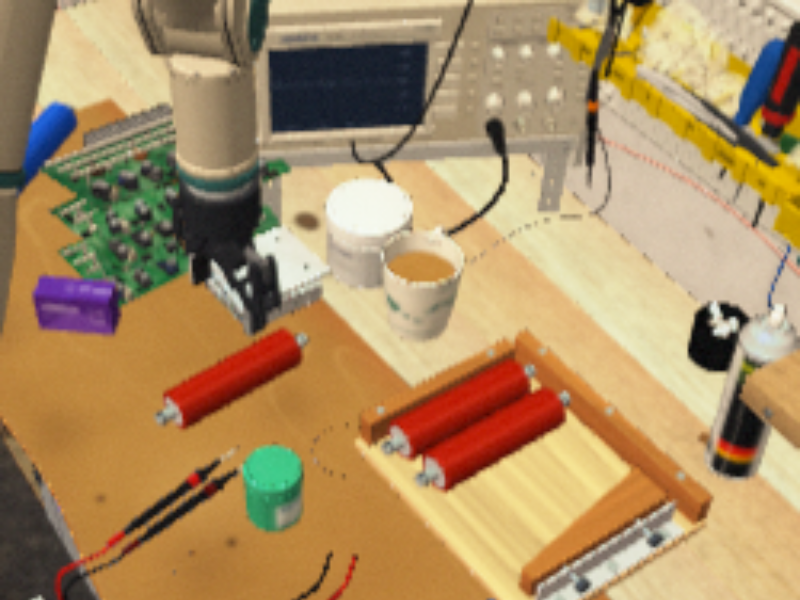

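The gripper hovers over roller C at crop (235,378), with the fingers straddling it. Next I descend and close.

Call:
play_rows --deltas '[0,-1.4,35,0,0,0,1,0,-1.4,70,0,0,0,1,0,-1.4,95,0,0,0,1,0,-1.4,104,0,0,0,1,0,-1.4,104,0,0,0,1,0,-1.4,104,0,0,0,0.3,0,-1.4,104,0,0,0,0.3,0,-1.4,104,0,0,0,0.3,0,-1.4,104,0,0,0,0.3]'

```text
clock: 2.33
eef_pos: [427.0, 288.7, 7.7]
tool_rot: [3.141, 0.001, -3.024]
force: [-0.9, -0.5, 7.6]
width: 42.1
gripper_force: 60.0
```

Call:
play_rows --deltas '[0,0,-40,0,0,0,0.3,0,0,-85,0,0,0,0.3,0,0,-122,0,0,0,0.3,-20,-50,-122,0,0,0.02,0.3,-40,-105,-122,0,0,0.04,0.3,-62,-160,-122,0,0,0.06,0.3,-84,-213,-122,0,0,0.065,0.3,-105,-266,-122,0,0,0.065,0.3,-123.6,-312.9,-122,0,0,0.065,0.3,-123.6,-312.9,-122,0,0,0.065,0.3]'

```text
clock: 3.58
eef_pos: [587.1, -14.7, 128.3]
tool_rot: [-3.138, 0.001, -3.098]
force: [-0.3, -0.1, -2.8]
width: 42.4
gripper_force: 62.5
```

```bash
python3 - <<'E'
from h import *
s=read_state();print(s['eef_pos'],s['tool_rot'],s['force'],s['width'],s['gripper_force'])
go(586.3,-7.6,60,183)
s=get_image('scene');cv2.imwrite('pics/s2.png',cv2.resize(s[100:300,220:470],(750,600))[:,:,::-1])
t=get_image('top')
for a,c,uv in blobs(t,'red'):
  if c[0]<400 and c[1]>150: print(a,c.round(),*rect('top',uv,44),*rect('top',uv,145))
E
```

```text
[587.13988535 -14.73035711 128.3173372 ] [-3.13800942e+00  1.00159847e-03 -3.09838111e+00] [-0.306107   -0.10680535 -2.75140508] 42.444790896661 62.508437633514404
to (586.3, -7.6, 60, 183) shift [ 0.6  7.4 68.3] turn [-0.004  0.001 -0.009]
376 [319. 196.] [597.9  64. ] [152.3  38.9] 3.2 mean [598.5  64.1] axis 3.1 [573.2  73.6] [143.2  36.6] 3.2 mean [573.8  73.7] axis 3.1
376 [307. 198.] [591.4 113.5] [152.1  38.6] 3.0 mean [591.8 113.5] axis 2.9 [567.2 120.2] [143.   36.3] 3.0 mean [567.5 120.2] axis 2.9
201 [343. 203.] [568.2 -27.4] [75.5 41.9] 2.1 mean [567.3 -27.3] axis 2.6 [545.4 -12.3] [70.9 39.4] 2.1 mean [544.5 -12.2] axis 2.6
```

View pics/s2.png

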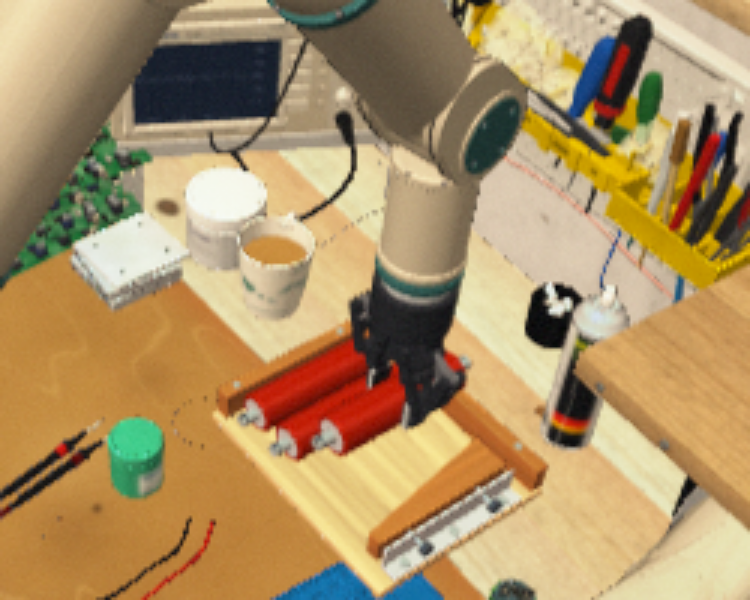

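The roller is held level across its middle, above the gap between roller B and the jaw, with the rollers on the board undisturbed. I'll lower it partway and check that it settles.

Call:
play_rows --deltas '[0,0,0,0,0,0,0.3,0,0,30,0,0,0,0.3,0,0,60,0,0,0,0.3,0,0,75,0,0,0,0.3,0,0,75,0,0,0,0.3]'

```text
clock: 4.3
eef_pos: [585.0, -7.1, 52.8]
tool_rot: [3.141, -0.002, -3.088]
force: [-0.4, 0.3, -2.8]
width: 42.1
gripper_force: 62.6
```

Call:
play_rows --deltas '[0,0,12,0,0,0,0.3,0,0,18,0,0,0,0.3,0,0,20,0,0,0,0.3,0,0,21,0,0,0,0.3,0,0,21.5,0,0,0,0.3,0,0,21.5,0,0,0,0.3]'

```text
clock: 5.05
eef_pos: [586.0, -8.0, 32.2]
tool_rot: [-3.142, 0.0, -3.089]
force: [-0.2, 0.8, -3.3]
width: 42.2
gripper_force: 62.6
```

Call:
play_rows --deltas '[0,0,1,0,0,0,0.3,0,0,2,0,0,0,0.3,0,0,3,0,0,0,0.3,0,0,3,0,0,0,0.3]'

```text
clock: 5.55
eef_pos: [585.8, -8.0, 29.8]
tool_rot: [-3.141, 0.0, -3.089]
force: [-1.4, -0.5, 4.3]
width: 42.2
gripper_force: 63.6
```

Call:
play_rows --deltas '[0,0,0,0,0,0,0.63,0,0,0,0,0,0,0.63,0,0,0,0,0,0,0.63,0,0,-10,0,0,0,0.63,0,0,-30,0,0,0,0.63,0,0,-60,0,0,0,0.63,0,0,-80,0,0,0,0.3,0,0,-80,0,0,0,0]'

```text
clock: 6.55
eef_pos: [587.3, -8.0, 111.0]
tool_rot: [-3.141, 0.004, -3.09]
force: [0.9, -0.5, 0.5]
width: 17.6
gripper_force: 0.0
```

```bash
python3 - <<'E'
from h import *
s=read_state();print(s['eef_pos'],s['tool_rot'],s['force'],s['width'],s['gripper_force'])
s=get_image('scene');cv2.imwrite('pics/s3.png',cv2.resize(s[160:290,260:420],(740,600))[:,:,::-1])
t=get_image('top')
for a,c,uv in blobs(t,'red'):
  if c[0]<400 and c[1]>150: print(a,c.round(),*rect('top',uv,44))
E
```

```text
[587.27436541  -7.97185283 110.98241834] [-3.14148975  0.00407291 -3.08954376] [ 0.8732586  -0.47479896  0.46284308] 17.576579789769198 0.0
375 [319. 196.] [597.9  64. ] [152.3  38.9] 3.2 mean [598.3  64. ] axis 3.0
376 [307. 198.] [591.4 113.5] [152.1  38.6] 3.0 mean [591.8 113.5] axis 2.9
220 [339. 207.] [555.3  -9.5] [88.3 39.1] 3.1 mean [553.9  -9.1] axis 4.4
```

View pics/s3.png

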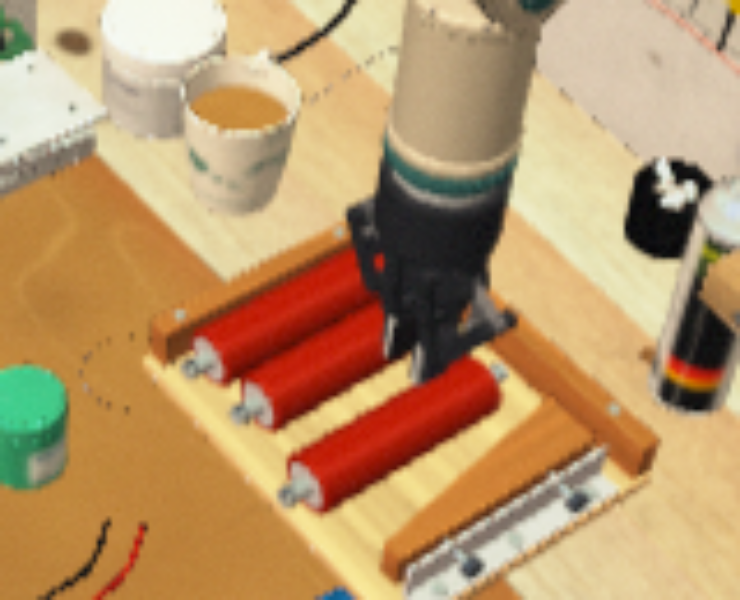

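C lies parallel to the others at crop (400,430), free on both sides. I'll turn the shut fingers 90° and bring them down between C and the jaw.

Call:
play_rows --deltas '[3,-8,0,0,0,0.18,0,6,-20,0,0,0,0.36,0,9,-30,0,0,0,0.54,0,12.4,-35.4,0,0,0,0.72,0,12.4,-35.4,0,0,0,0.9,0,12.4,-35.4,0,0,0,1.08,0,12.4,-35.4,0,0,0,1.26,0,12.4,-35.4,0,0,0,1.44,0,12.4,-35.4,0,0,0,1.571,0,12.4,-35.4,0,0,0,1.571,0]'

```text
clock: 7.9
eef_pos: [574.5, -43.8, 107.8]
tool_rot: [-3.139, 0.001, 1.625]
force: [0.6, 0.2, 0.1]
width: 0.3
gripper_force: 0.0
```

Call:
play_rows --deltas '[0,0,0,0,0,0,0,0,0,25,0,0,0,0,0,0,35,0,0,0,0,0,0,35,0,0,0,0]'

```text
clock: 8.4
eef_pos: [574.6, -44.1, 73.3]
tool_rot: [-3.14, -0.0, 1.623]
force: [0.6, -0.4, 0.0]
width: -0.2
gripper_force: 0.0
```

Next, slow steps down to just above the board.

Call:
play_rows --deltas '[0,0,10,0,0,0,0,0,0,20,0,0,0,0,0,0,30,0,0,0,0,0,0,38,0,0,0,0,0,0,42,0,0,0,0,0,0,42,0,0,0,0]'

```text
clock: 9.15
eef_pos: [575.1, -44.0, 31.7]
tool_rot: [-3.141, -0.0, 1.623]
force: [-0.4, 0.6, -0.4]
width: -0.1
gripper_force: 0.0
```

Call:
play_rows --deltas '[3,0,0,0,0,0,0,7,0,0,0,0,0,0,11,0,0,0,0,0,0,15,0,0,0,0,0,0,19,0,0,0,0,0,0,22,0,0,0,0,0,0,25,0,0,0,0,0,0,28,0,0,0,0,0,0,30,0,0,0,0,0,0,30,0,0,0,0,0,0]'

```text
clock: 10.4
eef_pos: [573.7, -13.8, 32.0]
tool_rot: [-3.142, -0.0, 1.623]
force: [-0.2, -0.9, 0.4]
width: 0.1
gripper_force: 0.0
```

Call:
play_rows --deltas '[1,0,0,0,0,0,0,2,0,0,0,0,0,0,3,0,0,0,0,0,0,4,0,0,0,0,0,0,5,0,0,0,0,0,0,6,0,0,0,0,0,0,6,0,0,0,0,0,0]'

```text
clock: 11.28
eef_pos: [573.6, -8.8, 32.2]
tool_rot: [3.141, 0.001, 1.622]
force: [-0.0, -3.9, 3.4]
width: -0.4
gripper_force: 1.8
```

Call:
play_rows --deltas '[1,0,0,0,0,0,0,2,0,0,0,0,0,0,2,0,0,0,0,0,0]'

```text
clock: 11.65
eef_pos: [573.5, -5.9, 32.0]
tool_rot: [3.141, -0.0, 1.623]
force: [0.6, -3.8, 1.9]
width: -0.2
gripper_force: 1.6
```

```bash
python3 - <<'E'
from h import *
s=read_state();print(s['eef_pos'],s['force'],s['torque'])
t=get_image('top')
for a,c,uv in blobs(t,'red'):
  if c[0]<400 and c[1]>150: print(a,c.round(1),*rect('top',uv,44))
E
```

```text
[573.52375036  -5.87754555  32.03091513] [ 0.58456396 -3.78020876  1.93287157] [-0.66231676 -0.08416066 -0.00395345]
1009 [314.5 197.1] [591.3  75.6] [129.2 164. ] 87.7 mean [596.6  83.5] axis 172.6
```

Call:
play_rows --deltas '[1,0,0,0,0,0,0,1.5,0,0,0,0,0,0,2,0,0,0,0,0,0,2,0,0,0,0,0,0]'

```text
clock: 12.2
eef_pos: [573.5, -5.5, 32.1]
tool_rot: [3.141, 0.002, 1.622]
force: [1.3, -6.0, 2.0]
width: 0.1
gripper_force: 3.2
```

Call:
play_rows --deltas '[1,0,0,0,0,0,0,1.5,0,0,0,0,0,0,1.5,0,0,0,0,0,0]'

```text
clock: 12.58
eef_pos: [573.4, -5.4, 32.1]
tool_rot: [3.141, 0.003, 1.621]
force: [0.8, -8.1, 2.4]
width: 0.1
gripper_force: 4.3
```

Call:
play_rows --deltas '[-8,0,0,0,0,0,0,-10,0,-30,0,0,0,0,-10,0,-80,0,0,0,0,-40,-35,-95,0,0,0.02,0.5,-75,-75,-95,0,0,0.04,1,-110,-115,-95,0,0,0.066,1,-145,-155,-95,0,0,0.066,1,-175,-187,-95,0,0,0.066,1,-193.5,-205.8,-95,0,0,0.066,1,-193.5,-205.8,-95,0,0,0.066,1]'

```text
clock: 13.82
eef_pos: [376.5, -206.7, 126.9]
tool_rot: [-3.141, -0.001, 1.554]
force: [1.3, 0.7, -0.6]
width: 85.3
gripper_force: 0.0
```

```bash
python3 - <<'E'
from h import *
s=read_state();print(s['eef_pos'],s['tool_rot'],s['force'],s['width'])
go(378,-207,8,89.2)
t=get_image('top')
for a,c,uv in blobs(t,'red'):
  if c[0]<400 and c[1]>150: print(a,c.round(1),*rect('top',uv,44))
s=get_image('scene')
cv2.imwrite('pics/s4.png',cv2.resize(s[180:420,240:520],(700,600))[:,:,::-1])
E
```

```text
[ 376.47323615 -206.65257979  126.9423938 ] [-3.14068482e+00 -1.41384026e-03  1.55383232e+00] [ 1.30501398  0.69909227 -0.62612038] 85.34986398573014
to (378, -207, 8, 89.2) shift [ -0.5   1.6 118.9] turn [-0.001 -0.001 -0.003]
1229 [317.4 198.4] [590.4  72.5] [167.7 127.7] 3.1 mean [590.8  72.4] axis 18.4
```

View pics/s4.png

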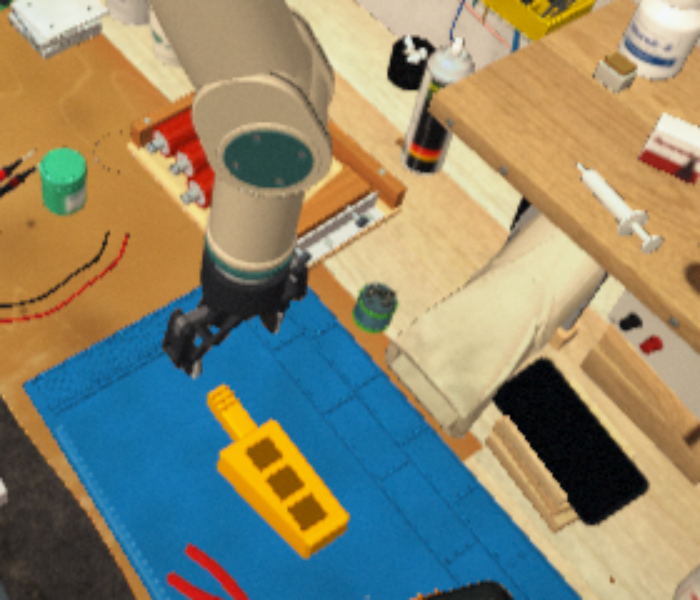

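The gripper is above the tail, which is at crop (225,400), with the fingers across it, and the row has stayed closed. I descend and grip.

Call:
play_rows --deltas '[-0.5,1.5,40,0,0,0,1,-0.5,1.5,80,0,0,0,1,-0.5,1.5,108,0,0,0,1,-0.5,1.5,119,0,0,0,1,-0.5,1.5,119,0,0,0,1,-0.5,1.5,119,0,0,0,0,-0.5,1.5,119,0,0,0,0,-0.5,1.5,119,0,0,0,0,-0.5,1.5,119,0,0,0,0,-0.5,1.5,119,0,0,0,0]'

```text
clock: 15.18
eef_pos: [380.4, -207.6, 9.6]
tool_rot: [-3.141, -0.001, 1.556]
force: [0.6, 0.8, 5.8]
width: 22.8
gripper_force: 61.1
```

Call:
play_rows --deltas '[0,0,-30,0,0,0,0,0,0,-75,0,0,0,0,0,0,-110,0,0,-0.17,0,20,5,-110,0,0,-0.34,0,45,10,-110,0,0,-0.51,0,70,15,-110,0,0,-0.68,0,95,20,-110,0,0,-0.85,0,120,26,-110,0,0,-1.02,0,145,32,-110,0,0,-1.19,0,167.3,38.9,-110,0,0,-1.36,0]'

```text
clock: 16.42
eef_pos: [421.0, -39.8, 119.1]
tool_rot: [3.141, -0.003, 2.922]
force: [-0.4, -0.3, -1.6]
width: 22.9
gripper_force: 60.0
```

Call:
play_rows --deltas '[0,0,0,0,0,-0.15,0,0,0,0,0,0,-0.278,0,0,0,0,0,0,-0.278,0,0,0,0,0,0,-0.278,0]'

```text
clock: 16.92
eef_pos: [421.2, -41.0, 119.1]
tool_rot: [3.14, -0.002, -3.091]
force: [0.4, 0.6, -2.0]
width: 23.0
gripper_force: 60.2
```

```bash
python3 - <<'E'
from h import *
s=read_state();print(s['eef_pos'],s['tool_rot'],s['force'],s['width'])
go(421.8,-40.9,60,183)
t=get_image('top')
for a,c,uv in blobs(t,'red'):
  if c[0]<400 and c[1]>150: print(a,c.round(1),*rect('top',uv,44))
for a,c,uv in blobs(t,'yel'):
  if c[1]>150 and c[0]>100:print(a,c.round(1),*rect('top',uv,160))
s=get_image('scene')
cv2.imwrite('pics/s5.png',cv2.resize(s[160:340,250:460],(700,600))[:,:,::-1])
E
```

```text
[421.22142354 -41.02779044 119.12590255] [ 3.14049242e+00 -2.07736895e-03 -3.09113186e+00] [ 0.44820329  0.6392726  -1.96267446] 23.045654426742125
to (421.8, -40.9, 60, 183) shift [-0.7  0.  59.1] turn [ 0.001 -0.002 -0.002]
1230 [317.4 198.4] [590.2  72.5] [167.3 127.7] 3.1 mean [590.8  72.5] axis 18.6
338 [348.1 207.6] [518.7 -32. ] [ 61.  128.9] 88.8 mean [525.6 -26.3] axis 171.9
```

View pics/s5.png

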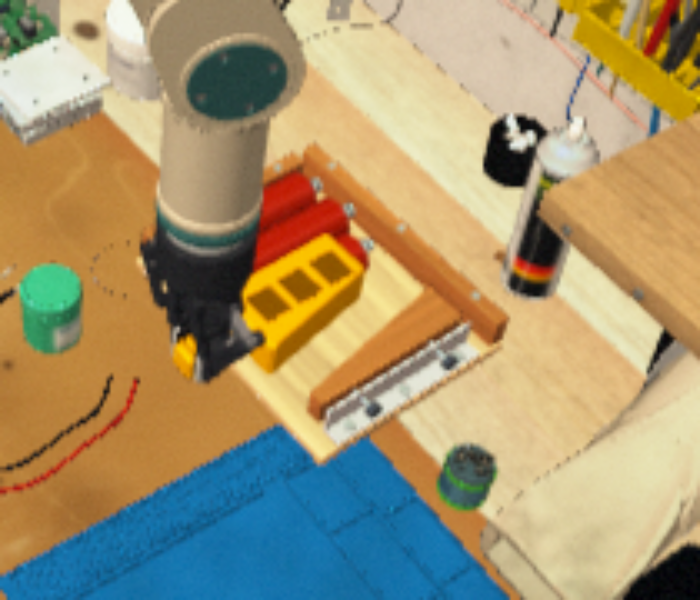

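The chock is held level, narrow end toward the back rail, over the pocket at crop (310,300). I lower it towards the board.

Call:
play_rows --deltas '[0,0,25,0,0,0,0,0,0,50,0,0,0,0,0,0,70,0,0,0,0,0,0,82,0,0,0,0,0,0,86,0,0,0,0,0,0,86,0,0,0,0]'

```text
clock: 17.77
eef_pos: [421.1, -40.8, 32.7]
tool_rot: [3.141, -0.003, -3.089]
force: [0.0, -0.4, -1.9]
width: 23.0
gripper_force: 60.1
```

Call:
play_rows --deltas '[0,0,1.5,0,0,0,0,0,0,3,0,0,0,0,0,0,3.5,0,0,0,0,0,0,4,0,0,0,0,0,0,4,0,0,0,0]'

```text
clock: 18.4
eef_pos: [421.4, -40.8, 29.2]
tool_rot: [3.141, -0.002, -3.088]
force: [0.7, 0.3, -1.4]
width: 23.0
gripper_force: 60.1
```

Call:
play_rows --deltas '[0,0,0.5,0,0,0,0,0,0,1,0,0,0,0,0,0,1,0,0,0,0]'

```text
clock: 18.77
eef_pos: [421.2, -40.7, 28.3]
tool_rot: [3.14, -0.002, -3.089]
force: [-1.8, 0.3, 4.8]
width: 23.4
gripper_force: 61.0
```

Call:
play_rows --deltas '[0,0,-0.6,0,0,0,0,-6,0,-0.6,0,0,0,0,-12,0.5,-0.6,0,0,0,0,-18,1,-0.6,0,0,0,0,-24,1.5,-0.6,0,0,0,0,-30,2,-0.6,0,0,0,0,-35,2.5,-0.6,0,0,0,0,-40,3,-0.6,0,0,0,0,-40,3,-0.6,0,0,0,0]'

```text
clock: 19.9
eef_pos: [462.2, -35.5, 28.7]
tool_rot: [3.141, -0.0, -3.088]
force: [0.2, -0.1, 2.1]
width: 23.0
gripper_force: 60.6
```

```bash
python3 - <<'E'
from h import *
s=read_state();print(s['eef_pos'],s['tool_rot'],s['force'],s['torque'])
s=get_image('scene');t=get_image('top')
a=cv2.resize(s[190:290,300:420],(480,400));b=cv2.resize(t[165:245,290:370],(320,320));
o=np.zeros((400,800,3),np.uint8);o[:,:480]=a;o[:320,480:]=b
cv2.imwrite('pics/s6.png',o[:,:,::-1])
E
```

```text
[462.16678286 -35.52897007  28.65439753] [ 3.14088973e+00 -4.16991088e-04 -3.08785778e+00] [ 0.18833633 -0.13092396  2.13781216] [-0.11929524  0.08827091  0.00028677]
```

View pics/s6.png

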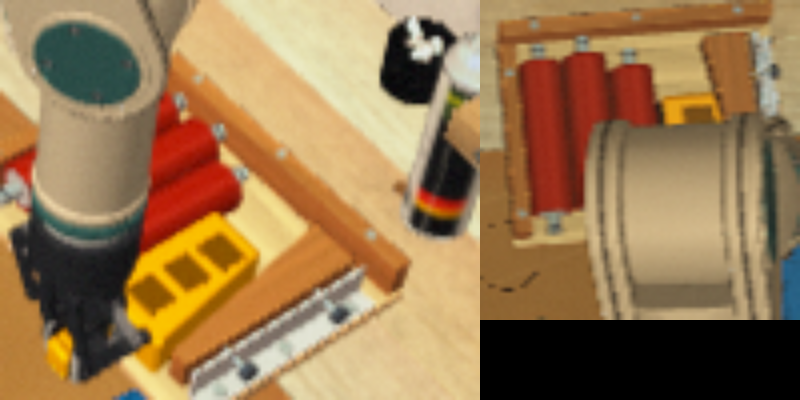

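The chock stands between C and the jaw with a small gap on each side (left inset, crop (190,290)). I continue carefully while watching the force.

Call:
play_rows --deltas '[-3,0.2,0,0,0,0,0,-6,0.4,0,0,0,0,0,-9,0.6,0,0,0,0,0,-12,0.8,0,0,0,0,0,-15,1,0,0,0,0,0,-15,1,0,0,0,0,0]'

```text
clock: 20.75
eef_pos: [475.6, -33.9, 28.7]
tool_rot: [3.14, -0.003, -3.089]
force: [-2.5, -0.2, 5.1]
width: 23.5
gripper_force: 60.9
```

Call:
play_rows --deltas '[-2,0,-0.3,0,0,0,0,-4,0,-0.3,0,0,0,0,-6,0,-0.3,0,0,0,0,-8,0,-0.3,0,0,0,0,-8,0,-0.3,0,0,0,0]'

```text
clock: 21.38
eef_pos: [484.7, -33.3, 28.9]
tool_rot: [3.141, -0.001, -3.088]
force: [0.4, 0.5, -1.5]
width: 22.8
gripper_force: 60.2
```

Call:
play_rows --deltas '[-2,0,0.3,0,0,0,0,-4,0,0.3,0,0,0,0,-6,0,0.3,0,0,0,0,-8,0,0.3,0,0,0,0,-10,0,0.3,0,0,0,0,-10,0,0.3,0,0,0,0]'

```text
clock: 22.12
eef_pos: [494.3, -32.9, 28.7]
tool_rot: [3.141, -0.001, -3.088]
force: [-2.4, -0.7, 4.5]
width: 23.4
gripper_force: 60.9
```

Call:
play_rows --deltas '[-2,0,0,0,0,0,0,-4,0,0,0,0,0,0,-6,0,0,0,0,0,0,-8,0,0,0,0,0,0,-8,0,0,0,0,0,0]'

```text
clock: 22.75
eef_pos: [500.8, -32.2, 28.6]
tool_rot: [3.14, -0.004, -3.089]
force: [-5.8, 0.1, 7.9]
width: 23.2
gripper_force: 61.5
```

It has met the jaw. I'll let go of the tail, back off behind it and shut the fingers so they can push on its end.

Call:
play_rows --deltas '[0,0,0,0,0,0,0.5,0,0,-1,0,0,0,0.5,0,0,-3,0,0,0,0.5,15,0,-3,0,0,0,0.5,36,0,-3,0,0,0,0.5,42,0,-3,0,0,0,0,42,0,-3,0,0,0,0,42,0,-3,0,0,0,0]'

```text
clock: 23.75
eef_pos: [461.3, -34.7, 31.7]
tool_rot: [3.141, -0.0, -3.088]
force: [0.4, -0.4, 0.5]
width: -0.1
gripper_force: 0.0
```

```bash
python3 - <<'E'
from h import *
s=read_state();print(s['eef_pos'],s['tool_rot'],s['force'],s['width'])
s=get_image('scene')
cv2.imwrite('pics/s7.png',cv2.resize(s[190:290,290:410],(720,600))[:,:,::-1])
E
```

```text
[461.27412122 -34.67518085  31.69116376] [ 3.14081311e+00 -3.92628972e-04 -3.08806305e+00] [ 0.35630257 -0.37570176  0.51992004] -0.11893208976590877
```

View pics/s7.png

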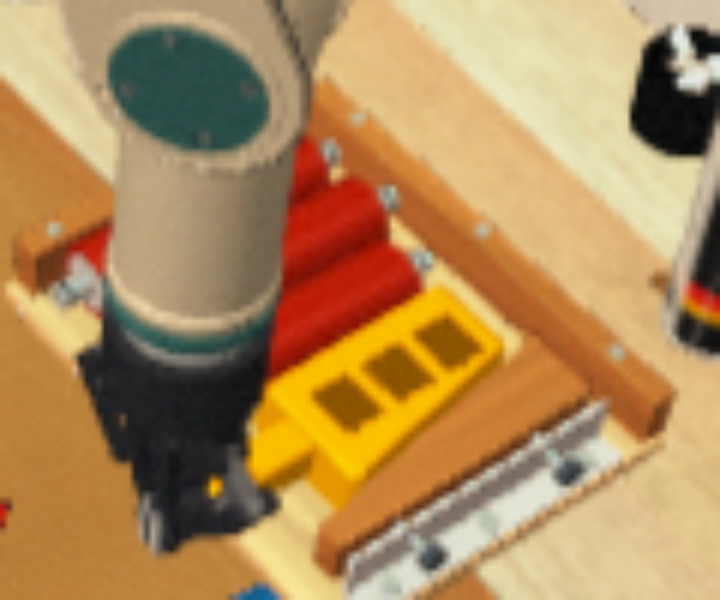

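The chock rests flush in the wedge, and the shut fingers are just behind its tail at crop (215,490). I push in small steps.

Call:
play_rows --deltas '[-5,0,0,0,0,0,0,-9,0,0,0,0,0,0,-12,0,0,0,0,0,0,-14,0,0,0,0,0,0,-15,0,0,0,0,0,0,-15,0,0,0,0,0,0]'

```text
clock: 24.55
eef_pos: [474.5, -33.8, 31.6]
tool_rot: [3.14, -0.003, -3.089]
force: [-0.9, -1.3, 0.6]
width: -0.1
gripper_force: 0.6
```

Call:
play_rows --deltas '[-1,0,0,0,0,0,0,-2,0,0,0,0,0,0,-3,0,0,0,0,0,0,-3,0,0,0,0,0,0]'

```text
clock: 25.05
eef_pos: [477.2, -33.2, 31.5]
tool_rot: [3.139, -0.003, -3.088]
force: [-4.1, 2.1, 3.6]
width: 0.1
gripper_force: 2.3
```

Call:
play_rows --deltas '[-1,0,0,0,0,0,0,-2,0,0,0,0,0,0,-3,0,0,0,0,0,0,-4,0,0,0,0,0,0,-4,0,0,0,0,0,0]'

```text
clock: 25.68
eef_pos: [479.9, -32.3, 31.3]
tool_rot: [3.138, -0.006, -3.088]
force: [-6.1, 3.3, 3.2]
width: -0.1
gripper_force: 3.4
```

Call:
play_rows --deltas '[-1,0.3,0,0,0,0,0,-2,0.6,0,0,0,0,0,-3,0.9,0,0,0,0,0,-4,1.2,0,0,0,0,0,-4,1.2,0,0,0,0,0]'

```text
clock: 26.3
eef_pos: [480.7, -32.0, 31.2]
tool_rot: [3.138, -0.01, -3.089]
force: [-12.8, -0.0, 8.9]
width: 0.3
gripper_force: 6.6
```

Call:
play_rows --deltas '[-0.6,0,-0.5,0,0,0,0,-1.2,0,-0.8,0,0,0,0,-1.2,0,-0.8,0,0,0,0]'

```text
clock: 26.68
eef_pos: [481.3, -31.9, 31.5]
tool_rot: [3.138, -0.011, -3.089]
force: [-13.5, -0.2, 4.1]
width: 0.1
gripper_force: 6.5
```

Call:
play_rows --deltas '[-0.6,0,0,0,0,0,0,-1,0,0,0,0,0,0,-1,0,0,0,0,0,0]'

```text
clock: 27.05
eef_pos: [481.3, -31.8, 31.5]
tool_rot: [3.138, -0.013, -3.089]
force: [-15.1, 0.1, 7.3]
width: -0.1
gripper_force: 7.6
```

Call:
play_rows --deltas '[3,0,0,0,0,0,0,8,0,0,0,0,0,0,18,0,0,0,0,0,0,30,0,0,0,0,0,0,35,0,-30,0,0,0,0,35,-40,-80,0,0,0,0,35,-95,-100,0,0,0,0,35,-150,-100,0,0,0,0,35,-200,-100,0,0,0,0,35,-200,-100,0,0,0,0]'

```text
clock: 28.3
eef_pos: [463.4, -239.0, 133.0]
tool_rot: [-3.138, 0.001, -3.096]
force: [-0.2, 0.2, 0.2]
width: -0.1
gripper_force: 0.0
```

```bash
python3 - <<'E'
from h import *
s=read_state();print(s['eef_pos'],s['force'])
t=get_image('top');s=get_image('scene')
for a,c,uv in blobs(t,'red'):
  if c[0]<400 and c[1]>150: print(a,c.round(1),*rect('top',uv,44))
for a,c,uv in blobs(t,'yel'):
  if c[1]>150 and c[0]>100:
    print(a,c.round(1),*rect('top',uv,60))
    P=ray('top',uv,60)[:,:2]
    R=np.array([[np.cos(.0523),np.sin(.0523)],[-np.sin(.0523),np.cos(.0523)]]);Q=(P-[597,18.3])@R.T
    for x in range(-120,80,20):
        q=Q[abs(Q[:,0]-x)<10]
        if len(q):print(x,q[:,1].min().round(1),q[:,1].max().round(1))
a=cv2.resize(s[190:290,290:410],(480,400));b=cv2.resize(t[165:245,290:370],(320,320))
o=np.zeros((400,800,3),np.uint8);o[:,:480]=a;o[:320,480:]=b
cv2.imwrite('pics/s8.png',o[:,:,::-1])
E
```

```text
[ 463.38034619 -239.0187863   132.96585606] [-0.21915346  0.1710186   0.21725244]
1240 [317.5 198.4] [590.3  71.4] [167.2 129.8] 2.8 mean [591.   72.1] axis 18.2
510 [343.5 197.8] [578.7 -32.2] [183.2  74.3] 1.3 mean [586.2 -27. ] axis 4.2
-120 -43.2 -31.7
-100 -53.0 -29.2
-80 -53.4 -30.5
-60 -77.0 -11.4
-40 -86.1 -15.7
-20 -83.6 -14.0
0 -79.1 -14.0
20 -76.6 -14.4
40 -72.1 -14.4
60 -69.6 -14.8
```

View pics/s8.png

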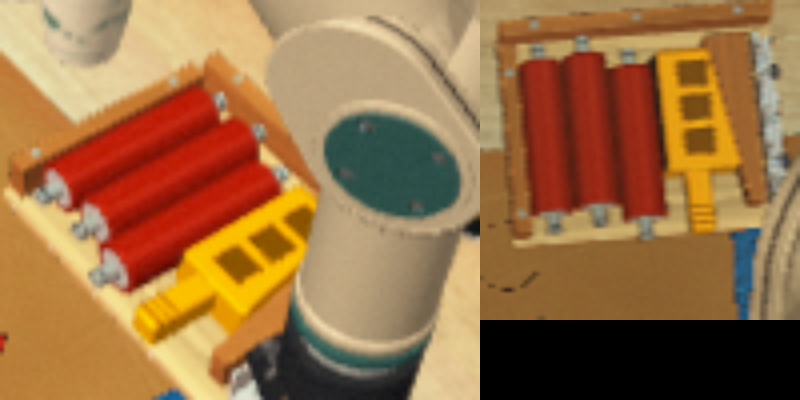

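The chock sits in the wedge between C and the jaw. I'll check from the red mask's slices, in board axes, that the row is parallel and closed.

```bash
python3 - <<'E'
from h import *
t=get_image('top').astype(float)
R=np.array([[np.cos(.0523),np.sin(.0523)],[-np.sin(.0523),np.cos(.0523)]])
ys=np.arange(-25,135,.5)
for x in range(-70,60,20):
    acc=0
    for xx in np.arange(x-8,x+9,1.):
        W=np.c_[np.c_[xx+0*ys,ys]@R+[597,18.3],44+0*ys]
        uv=pix('top',W).astype(np.float32)
        acc=acc+cv2.remap((t[:,:,0]-t[:,:,1]).astype(np.float32),uv[:,:1],uv[:,1:],cv2.INTER_LINEAR)[:,0]
    acc=acc/17; h=75
    up=[round(float(ys[i]),1) for i in range(1,len(ys)) if (acc[i]>h)!=(acc[i-1]>h)]
    from scipy.signal import argrelmin
    v=[(float(ys[i]),round(float(acc[i]))) for i in argrelmin(acc,order=12)[0] if 0<ys[i]<115]
    print(x,up,v)
E
```

```text
-70 [-8.0, 28.5, 81.5, 116.0] [(32.0, 57), (55.0, 58), (77.5, 59)]
-50 [-7.5, 28.0, 36.5, 72.5, 80.5, 117.0] [(33.0, 59), (76.5, 63)]
-30 [-8.0, 28.0, 36.5, 72.0, 81.0, 116.0] [(31.5, 61), (77.5, 58)]
-10 [-7.0, 27.5, 36.5, 72.5, 80.5, 116.5] [(32.5, 58), (76.0, 62)]
10 [-7.5, 27.5, 37.0, 71.5, 81.0, 116.0] [(31.5, 58), (77.5, 57)]
30 [-7.5, 27.0, 36.5, 72.0, 81.0, 116.0] [(32.5, 60), (76.0, 61)]
50 [-7.5, 27.5, 37.0, 71.5, 81.0, 115.5] [(31.5, 58), (77.5, 56)]
```

```bash
python3 -c "
from cell import *
print(finish_job())"
```

```text
the job is handed in; nothing more can be done
None
```

The job is handed in at about 28 s of the 67 s limit, but no pass/fail result came back: the three rollers are closed up to the stop rail within about 1 mm by camera, and the chock was jammed with a push of about 15 N and let go (its remaining grip could not be measured).

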